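# Fit the breather cap on the sole press's hydraulic tank

### The arm

A 6-joint arm with a two-finger parallel gripper is mounted at the origin on the work surface. World frame = base frame: x ahead of the robot, y to its left, z up, the work surface at z = 0. Lengths are in m, angles in rad, forces in N, time in s.
With the tool pointing down it reaches from about 0.4 to 0.925 m from the base axis. Payload 12.5 kg.
Tool frame: the origin (TCP) lies midway between the tips of the shut fingers; the grasp point (between the pads) lies 19 mm behind it; z points along the fingers, y is the line along which they close (so a half turn about z gives the same grasp; the last joint's range is limited). The gripper opens to 95 mm and grips with 3 to 60 N. Pads are 20 mm wide; open, the fingers measure 119 mm over their backs; the gripper's body (75 mm by 180 mm) begins 59 mm behind the grasp point.
Start: joints at [-1.442, 0.491, 1.559, -0, 1.092, -0.106], TCP at [0.145, -0.608, 0.215] pointing down, gripper open.
Joint ranges: [-3.1, 3.1], [-0.84, 2.19], [0.05, 2.79], [-1.13, 4.28], [0.06, 2.93], [-2.69, 2.69]. Speed limits (rad/s): [2.22, 2.22, 2.79, 3.14, 3.14, 3.14].

### API

Orientations are given as a unit quaternion [w, x, y, z].
In Python, from rig import * gives the robot as it stands.
- The arm moves only by the shell command python3 -m crank 'ROWS' [FORCE]. ROWS is JSON, a list of rows, each a list of 5 numbers: the closure, from -1 (fully open) to 1 (shut), so that 0 is half open, then the shift along the tool's x, y, z each as a share of 10 cm, from -1 to 1, then the turn about the tool's z as a share of 180 degrees, from -1 to 1. In form: [[fingers, tx, ty, tz, spin], ...]. A call has 1 to 20 rows; each row is the pose to reach, as a shift and turn from the pose commanded when the call began, along the tool's axes at that moment, turning the shorter way round; what a row does not reach only later rows make up. A row lasts 1/10 s, in which the tool goes at most 50 mm and 8.59 degrees, less where a joint would pass 70% of its speed; a pose out of reach is approached as far as the arm can. A call with a number of a shift or a turn outside -1 to 1 is refused whole. A call with a gripper value outside its range is refused whole. The fingers move at their own pace and stop on an object; FORCE is the grip in N (left out, the last holds). Time passes only in rows, so rows that repeat a pose let the fingers close. It gives the time, the measured TCP pose, the force, the opening and the grip force at its end, in the units of the state.
- sense(): the state, without advancing time (a new reading comes with each control period).
- read_camera(name): name is "side" or "top" or "wrist"; returns a dict with "frame" (480x640x3 uint8, blue, green, red), "depth" (480x640 float32, m along the optical axis (not along the pixel's ray), 0 where there is no reading), "fx", "fy", "cx", "cy" (pixels), "k1" (the pictures are not rectified: a ray, as slopes to the right and down, at radius r is drawn at 1 + k1 r^2 times it, then the intrinsics apply), "R" (3x3) and "t" (3): a world point X has camera coordinates R X + t. Camera axes: x right, y down, z forward; pixel columns grow to the right and rows downward; lengths in m; the calibration is good to about 2 mm. A picture is of the moment at which its call begins.
- close_job(): hands the job in; it is judged then, once.
The state is a dict: "clock": time; "joint_positions": joint angles; "qvel": joint speeds; "joint_efforts": joint torques, N m; "ee_pos": TCP position; "tool_rot": TCP orientation; "force": force on the tool from outside, world axes, zero at the start; "ft_torque": the same for the moment, N m; "finger_gap": finger opening in m; "finger_force": force on a finger pad.
Only numpy, scipy, OpenCV 4.12 (cv2) and the standard library are available. Lean on these libraries where they do the work, as an engineer would, in place of code of your own. Each camera call takes 0.05 s, during which the arm holds its last target. There are 200 camera calls.

### The job

Get the sole press's power pack ready to run: pull the yellow transit plug out of the filler neck and leave it in the steel parts tray, then fit the breather cap - lugs into the neck's entry slots, push down against the spring, turn clockwise to the stop (nearly a quarter turn) and let it rise so that it is locked fully home. Leave the oil jug, the thread cones and the spanner where they are.

Things in the scene. Friction and masses are not known exactly. Their poses are not given: they have to be found in the camera images.
- tank: Green hydraulic power pack, fixed. Origin: centre of the tank's underside, on the bench. Lid 252 (x) x 446 mm (y), its flat top 114 mm up. Motor (160 diameter, top 330 mm up) at y = -118 mm; valve block and gauge (to 215 mm up) at x 55 to 180, y -70 to 50 mm; filler neck at x = 0, y = 125 mm.
- neck_top (a point): Centre of the top of the filler neck's steel rim, z up. Neck 97 mm diameter, 36 mm above the lid, turned anyhow on the tank; bore 56 mm, rim 11 mm thick. Locking pockets, 20 mm wide, cut 5 mm up into the rim's underside, lie along +x and -x (red dots); stops under the rim end the clockwise turn there, at most 6 degrees past the x axis, and block an anticlockwise turn from the slots.
- neck_slot (a point): Mouth of one of the neck's two opposite entry slots, level with the rim's top, 34 mm from the neck's axis. The slots (20 mm wide, out to 41 mm from the axis, white dots beside them) lie 85 degrees anticlockwise, seen from above, from the pockets (neck_top's x axis). Axes as neck_top.
- strainer (a joint): Travel in m of the strainer's sprung brass collar (53 mm diameter) in the neck: 0 = up, its top 8 mm below the rim's top; grows to 0.0145 as it is pushed down. The spring pushes up with about 5 N at 0 and 12 N at the bottom. The cap's hub rests on it.
- cap_mid (a point): Centre of the breather cap (80 mm high, 80 diameter, 0.22 kg), z up; it stands on its hub. Hub 50 diameter from 40 to 18 mm below; two lugs at its foot along +x and -x, 14 wide, 6 thick, out to 35 mm; round steel body from 18 mm below to 6 mm above. In the neck's slots it first rests 32 mm above neck_top; lugs are under the rim below 23 mm; at 18 mm it bottoms; locked it sits at 28 mm, x along neck_top's x.
- cap_bar (a point): Middle of the cap's black grip bar, 23 mm above cap_mid, same axes. The bar lies along x, right above the lugs (red marks on its ends): 66 mm long (x), 22 wide (y), 34 high (17 mm up and down from here; it stands on the cap's round body).
- plug_mid (a point): Centre of the yellow plastic transit plug (64 mm high, 70 g), z up, loose in the neck. Round knob 34 to 36 diameter from 4 mm below to 32 mm above this point; flange 68 diameter under it, its underside 10 mm below, lying on the rim; stem 34 diameter down to 32 mm below.
- tray: Open steel parts tray, fixed on the bench: 190 (x) x 160 mm (y), rim 22 mm high, wall and floor 3 mm. Origin: centre of its underside.
- jug: Leave alone: blue plastic oil jug, 110 x 80 mm, 190 high, standing. Origin: centre of its underside, on the bench.
- cone_a: Leave alone: thread cone, 72 diameter at the foot, 125 high, standing. Origin: centre of its underside, on the bench.
- cone_b: Leave alone: thread cone, 72 diameter at the foot, 125 high, standing. Origin: centre of its underside, on the bench.
- spanner_grip (a point): Leave alone: steel spanner lying on the bench, 190 mm long along its x axis; the point is on its handle.
There are look-alikes about, which are no part of the job. What is shaped like the part that bears cap_mid but pink or turquoise is not meant. There is more than one size of the part that bears plug_mid; the job needs the smaller.

How it is judged:
By the outcome, as a careful person would: the job done as asked, in the order asked, and still so for the second after the job is handed in, with the robot touching nothing.
It also fails if it takes over 61 s, if anything falls off the work surface, if the arm or the gripper's body presses on something with over 40 N, if the wrist force passes 120 N, or if a joint passes its speed limit or range.

## Working session

There is one attempt and no reset: what is moved stays moved. The work goes in short steps, Python scripts to look and compute and a shell command to move; the robot and the scene stay as the last step left them, time stands still between calls to the robot, and variables do not carry over. Pictures are saved under pics/ and viewed, at most 10 in all, crops included, and the job is handed in when it is done.

```bash
ls; mkdir -p pics
cat > h.py <<'E'
from rig import *
import numpy as np, cv2, pickle
def snap(n,tag):
    c=read_camera(n); pickle.dump({k:np.array(v) for k,v in c.items()},open(f'pics/{tag}.pkl','wb')); cv2.imwrite(f'pics/{tag}.png',c['frame']); return c
def load(tag): return pickle.load(open(f'pics/{tag}.pkl','rb'))
def ray(c,u,v):
    d=np.array([(u-c['cx'])/c['fx'],(v-c['cy'])/c['fy']]); s=d.copy()
    for _ in range(20): s=d/(1+c['k1']*(s@s))
    return np.array([s[0],s[1],1.])
def at_z(c,u,v,z):
    R,t=c['R'],c['t']; o=-R.T@t; d=R.T@ray(c,u,v); return o+d*(z-o[2])/d[2]
def at_d(c,u,v):
    p=c['depth'][int(v)-1:int(v)+2,int(u)-1:int(u)+2]; p=p[p>0]
    return c['R'].T@(ray(c,u,v)*(np.median(p) if p.size else np.nan)-c['t'])
E
python3 - <<'E'
from h import *
a=snap('top','top0');b=snap('side','side0')
for c in(a,b): print(-c['R'].T@c['t'],c['fx'])
print(sense())
E
```

```text
pics
[0.37446946 0.16552322 1.1282341 ] 494.724820947533
[-0.23247635  0.96757186  1.11567438] 613.6000687248306
{'clock': 0.1, 'joint_positions': array([-1.44158695e+00,  4.91531983e-01,  1.55942274e+00,  1.18190957e-05,
        1.09170072e+00, -1.05596999e-01]), 'qvel': array([ 0.00162895, -0.00113098, -0.00166076,  0.00206943, -0.00056706,
       -0.00013753]), 'joint_efforts': array([ 3.18677012e-03, -6.13621759e+01, -2.58605450e+01,  6.93675689e-02,
        4.70268354e-02, -6.51581377e-05]), 'ee_pos': array([ 0.14540594, -0.60761274,  0.21408808]), 'tool_rot': array([-5.31420131e-04,  9.93116338e-01,  1.17130942e-01, -1.03121495e-06]), 'force': array([ 0.72005638, -0.59500013, -0.30442113]), 'ft_torque': array([ 0.02301048,  0.059774  , -0.02362184]), 'finger_force': 0.0, 'finger_gap': 0.09472237576434527}
```

View pics/top0.png

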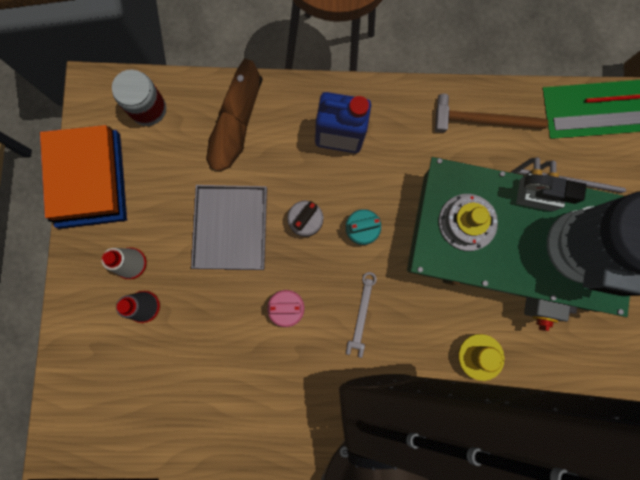

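View pics/side0.png

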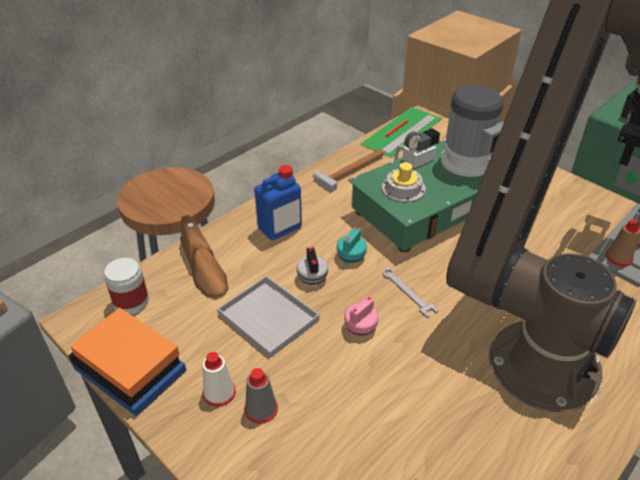

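The top view shows the following:
- **Plugs:** there is one in the neck at (475,218) and a larger one on the bench at (482,357). The task's plug is the one in the neck.
- **Caps:** steel and black at (306,216), turquoise at (364,227), pink at (286,308). The steel and black one fits the description.
- **Tray and jug:** tray at (230,228), jug at (343,122).

I'll confirm these in one enlarged crop.

Run:
```python
from h import *
c=load('top0'); f=c['frame']
a=cv2.resize(f[183:258,428:518],None,fx=8,fy=8,interpolation=3)[:600,:400*2]
A=cv2.resize(f[185:255,435:505],(400,400),interpolation=3);B=cv2.resize(f[190:240,280:330],(400,400),interpolation=3)
cv2.imwrite('pics/crop.png',np.hstack([A,B]))
for n,u,v,z in[('plugtop',480,214,.182),('bigplug',489,357,.06),('cap',306,215,.08),('trayC',230,228,0.02)]: print(n,at_d(c,u,v),at_z(c,u,v,z))
for n,u,v in[('tray00',196,187),('tray10',265,187),('tray11',264,269),('tray01',194,268)]: print(n,at_z(c,u,v,.022))
for n,u,v in [('lid',437,162),('lid',416,269),('lid',622,308)]: print(n,at_z(c,u,v,.114))
print(c['R'])
```

```text
plugtop [ 0.56398672 -0.16363669  0.191403  ] [ 0.56588891 -0.16694048  0.182     ]
bigplug [ 0.28659163 -0.20732039  0.09152815] [ 0.2839191  -0.21865926  0.06      ]
cap [0.57596163 0.1737829  0.07806649] [0.57559066 0.17376769 0.08      ]
trayC [0.55619375 0.34804036 0.00103113] [0.55313564 0.34496891 0.02      ]
tray00 [0.64547333 0.4256962  0.022     ]
tray10 [0.64962433 0.26943817 0.022     ]
tray11 [0.46194734 0.26497776 0.022     ]
tray01 [0.46109559 0.419705   0.022     ]
lid [ 0.6902271  -0.10242864  0.114     ]
lid [ 0.46128776 -0.05543798  0.114     ]
lid [ 0.39193307 -0.47117442  0.114     ]
[[ 0.01896927 -0.99952344  0.02435273]
 [-0.98824358 -0.02243986 -0.15123184]
 [ 0.15170624 -0.02119767 -0.9881983 ]]
```

View pics/crop.png

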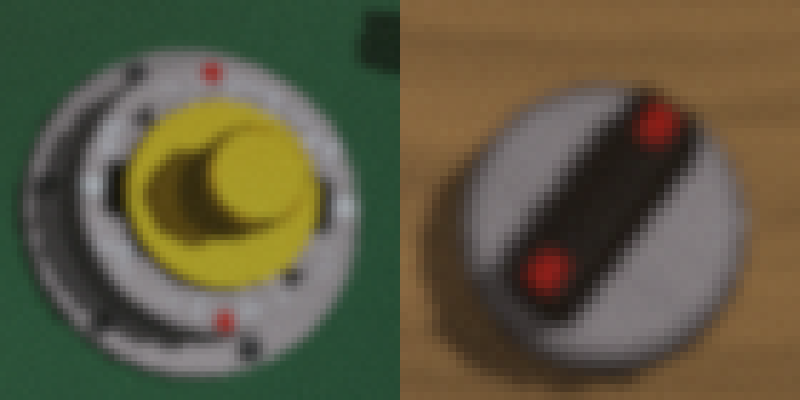

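The crops show the neck with the small plug in it, the red pocket dots at about (471.9,197.6) and (474.2,241.4), and white dots left and right of the slots. The steel cap has red marks at (312.1,205.6) and (298.5,223.9). Next I'll work out the positions.

Run:
```python
from h import *
c=load('top0')
P=lambda a,b,z:(at_z(c,*a,z),at_z(c,*b,z))
def rep(n,a,b,z):
    p,q=P(a,b,z);d=p-q;print(n,(p+q)/2,np.degrees(np.arctan2(d[1],d[0])),np.linalg.norm(d))
rep('reddots',(471.9,197.6),(474.2,241.4),.15)
rep('whitedots',(435+90/5.714,185+188/5.714),(435+345/5.714,185+208/5.714),.15)
rep('cap',(312.1,205.6),(298.5,223.9),.08)
rep('flange x',(435+127/5.714,217),(435+318/5.714,217),.154)
# knob top centroid
print(at_z(c,435+260/5.714,185+175/5.714,.192))
# depth-based: points of knob top, lid, cap
for n,(u0,u1,v0,v1),lo in[('knob',(465,500,200,235),.185),('bar',(290,322,198,234),.07),('big',(470,515,340,375),.08)]:
    pts=np.array([at_d(c,u,v) for u in range(u0,u1) for v in range(v0,v1)]); pts=pts[pts[:,2]>lo]
    print(n,len(pts),pts.mean(0),(pts.max(0)+pts.min(0))/2,np.ptp(pts,0),np.median(pts[:,2]))
```

```text
reddots [ 0.5610424  -0.16380857  0.15      ] 1.3966759275710579 0.08976460292112487
whitedots [ 0.56043159 -0.16381012  0.15      ] 86.7248605676465 0.08993329897783571
cap [0.5761664  0.17524226 0.08      ] -34.78485639534771 0.04969075861022135
flange x [ 0.56513169 -0.16440558  0.154     ] 91.29855706018935 0.06719389769089557
[ 0.5606855  -0.16430381  0.192     ]
knob 249 [ 0.56159904 -0.1617043   0.1902601 ] [ 0.56175754 -0.16187822  0.18868624] [0.03347286 0.03230318 0.00718525] 0.19057173471708974
bar 307 [0.57701121 0.17709586 0.07788597] [0.57730422 0.17700939 0.07602341] [0.0600238  0.04895194 0.00972182] 0.07827515368210873
big 519 [ 0.28316622 -0.20722437  0.08999069] [ 0.2824468  -0.20832395  0.08647457] [0.0480023  0.04961421 0.01279203] 0.0908008799124097
```

Neck at (0.561,-0.1635), with its x axis at 1.4°. The white dots at 86.7° match the 85° offset. Cap at (0.5765,0.176) with yaw -34.8°, and the bar top at about 0.08 is right. I'll raise the arm, turn the tool to 145.2° (parallel to the cap's bar) and travel to the neck.

```bash
python3 -m crank '[[-1,0,0,-0.5,-0.732],[-1,0,0,-0.9,-0.732],[-1,0,0,-0.9,-0.732],[-1,0,0,-0.9,-0.732],[-1,0,0,-0.9,-0.732],[-1,0,0,-0.9,-0.732],[-1,0,0,-0.9,-0.732],[-1,0,0,-0.9,-0.732],[-1,0,0,-0.9,-0.732],[-1,0,0,-0.9,-0.732],[-1,0,0,-0.9,-0.732],[-1,0,0,-0.9,-0.732],[-1,0,0,-0.9,-0.732],[-1,0,0,-0.9,-0.732],[-1,0,0,-0.9,-0.732],[-1,0,0,-0.9,-0.732]]' 20
python3 -m crank '[[-1,-0.073,0.5,-0.5,0],[-1,-0.146,1,-0.5,0],[-1,-0.146,1,-0.5,0]]'
python3 -m crank '[[-1,-0.073,0.5,0,0],[-1,-0.146,1,0,0],[-1,-0.146,1,0,0]]'
python3 -m crank '[[-1,-0.073,0.5,0,0],[-1,-0.146,1,0,0],[-1,-0.146,1,0,0]]'
```

```text
clock: 1.7
ee_pos: [0.1454, -0.6077, 0.3043]
tool_rot: [-0.0, 0.296, 0.955, 0.0]
force: [0.3, 1.2, 0.3]
finger_gap: 0.095
finger_force: 0.0
clock: 2.0
ee_pos: [0.2164, -0.532, 0.3562]
tool_rot: [0.001, 0.298, 0.955, -0.001]
force: [0.0, -0.6, 0.9]
finger_gap: 0.0952
finger_force: 0.0
clock: 2.3
ee_pos: [0.2861, -0.4569, 0.3547]
tool_rot: [0.0, 0.297, 0.955, 0.0]
force: [-0.4, -0.3, 1.0]
finger_gap: 0.095
finger_force: 0.0
clock: 2.6
ee_pos: [0.3548, -0.3837, 0.3544]
tool_rot: [-0.0, 0.297, 0.955, 0.0]
force: [-0.2, 0.1, -0.1]
finger_gap: 0.0946
finger_force: 0.0
```

```bash
python3 -m crank '[[-1,-0.073,0.5,0,0],[-1,-0.146,1,0,0],[-1,-0.146,1,0,0]]' >/dev/null
python3 -m crank '[[-1,-0.073,0.5,0,0],[-1,-0.146,1,0,0],[-1,-0.146,1,0,0]]' >/dev/null
python3 -m crank '[[-1,-0.073,0.5,0.5,0],[-1,-0.146,0.98,0.9,0],[-1,-0.146,0.98,0.9,0],[-1,-0.146,0.98,0.9,0]]'
python3 - <<'E'
from h import *
s=sense();print(s['ee_pos'],s['tool_rot'],s['joint_positions'])
c=snap('wrist','w1');print(-c['R'].T@c['t'])
E
```

```text
clock: 3.6
ee_pos: [0.5585, -0.1661, 0.2609]
tool_rot: [-0.003, 0.298, 0.955, 0.0]
force: [-0.6, -0.3, -0.5]
finger_gap: 0.0951
finger_force: 0.0
[ 0.55848144 -0.16611515  0.26090646] [-2.86069569e-03  2.98101894e-01  9.54529748e-01  1.92869819e-04] [-4.02364152e-01  3.89299060e-01  1.60116522e+00 -2.02524659e-04
  1.15685977e+00 -1.36766888e+00]
[ 0.49377859 -0.12064847  0.43260549]
```

View pics/w1.png

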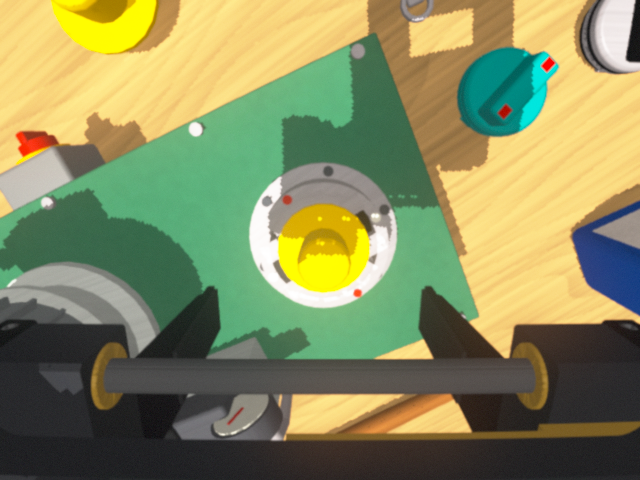

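The wrist view shows the neck with the plug in it. Red dots are at about (287,200) and (358,293), and the knob top centre is at about (325,263).

Run:
```python
from h import *
c=load('w1')
p,q=at_z(c,287,200,.15),at_z(c,358,293,.15);d=p-q
print((p+q)/2,np.linalg.norm(d),np.degrees(np.arctan2(d[1],d[0])))
print(at_z(c,324,264,.192),at_d(c,324,264))
s=sense()['ee_pos'];a=np.radians(145.3);X=np.array([np.cos(a),np.sin(a)]);Y=np.array([np.sin(a),-np.cos(a)])
for t in([.561,-.1635],):
    e=np.array(t)-s[:2];print(e@X,e@Y)
f=c['frame'];m=(f[...,0]<90)&(f[...,2]>150)&(f[...,1]<90);n,l,st,ce=cv2.connectedComponentsWithStats(m.astype('uint8'))
print([(s[4],x.round(1)) for s,x in zip(st,ce)][1:])
```

```text
[ 0.56320803 -0.16503135  0.15      ] 0.08985120394428554 -178.2386325773427
[ 0.56179579 -0.1643177   0.192     ] [ 0.56145963 -0.16410188  0.19318912]
-0.00012670076314746538 0.0046839369758434855
[(np.int32(94), array([548. ,  63.9])), (np.int32(89), array([504.6, 111.1])), (np.int32(494), array([ 32.8, 142.5])), (np.int32(2), array([ 31.5, 132. ])), (np.int32(11), array([ 39., 132.])), (np.int32(2), array([ 53.5, 136.5])), (np.int32(1), array([ 57., 142.])), (np.int32(57), array([286.7, 199.4])), (np.int32(23), array([357. , 292.8])), (np.int32(2), array([228.5, 423. ]))]
```

```bash
python3 -m crank '[[-1,0,0.04,0.4,0],[-1,0,0.04,0.75,0],[-1,0,0.04,0.95,0],[-1,0,0.04,0.95,0],[1,0,0.04,0.95,0],[1,0,0.04,0.95,0],[1,0,0.04,0.95,0],[1,0,0.04,0.95,0],[1,0,0.04,0.95,0],[1,0,0.04,0.95,0],[1,0,0.04,0.95,0],[1,0,0.04,0.95,0]]' 20
python3 -c "from rig import *;print(sense()['ee_pos'],sense()['force'],sense()['finger_gap'])"
```

```text
clock: 4.85
ee_pos: [0.5608, -0.1634, 0.1696]
tool_rot: [-0.0, 0.299, 0.954, -0.0]
force: [0.2, -0.6, -0.2]
finger_gap: 0.0363
finger_force: 0.2
[ 0.56081542 -0.16338675  0.1695956 ] [ 0.22940061 -0.58107761 -0.19508885] 0.03632609835018294
```

```bash
python3 -m crank '[[1,0,0,0,0],[1,0,0,-0.1,0],[1,0,0,-0.4,0],[1,0,0,-0.8,0],[1,0,0,-1,0]]' 25
python3 -m crank '[[1,0.3,0.42,0,0],[1,0.588,0.828,0,0],[1,0.588,0.828,0,0]]'>/dev/null
python3 -m crank '[[1,0.3,0.42,0,0],[1,0.588,0.828,0,0],[1,0.588,0.828,0,0]]'>/dev/null
python3 -m crank '[[1,0.3,0.42,0,0],[1,0.588,0.828,0,0],[1,0.588,0.828,0,0]]'>/dev/null
python3 -m crank '[[1,0.3,0.42,0,0],[1,0.588,0.828,0,0],[1,0.588,0.828,0,0]]'>/dev/null
python3 -m crank '[[1,0.3,0.42,0,0],[1,0.588,0.828,0.2,0],[1,0.588,0.828,0.7,0],[1,0.588,0.828,1,0],[1,0.588,0.828,1,0]]'
python3 - <<'E'
from h import *
c=snap('side','s2');cv2.imwrite('pics/s2c.png',cv2.resize(c['frame'][150:400,150:483],(800,600)))
E
```

```text
clock: 5.35
ee_pos: [0.5614, -0.1636, 0.2734]
tool_rot: [0.002, 0.299, 0.954, -0.0]
force: [0.6, -1.2, -0.7]
finger_gap: 0.0351
finger_force: 25.0
clock: 7.05
ee_pos: [0.5545, 0.3424, 0.1655]
tool_rot: [-0.003, 0.299, 0.954, -0.003]
force: [0.7, -0.3, -0.9]
finger_gap: 0.0349
finger_force: 25.0
```

View pics/s2c.png

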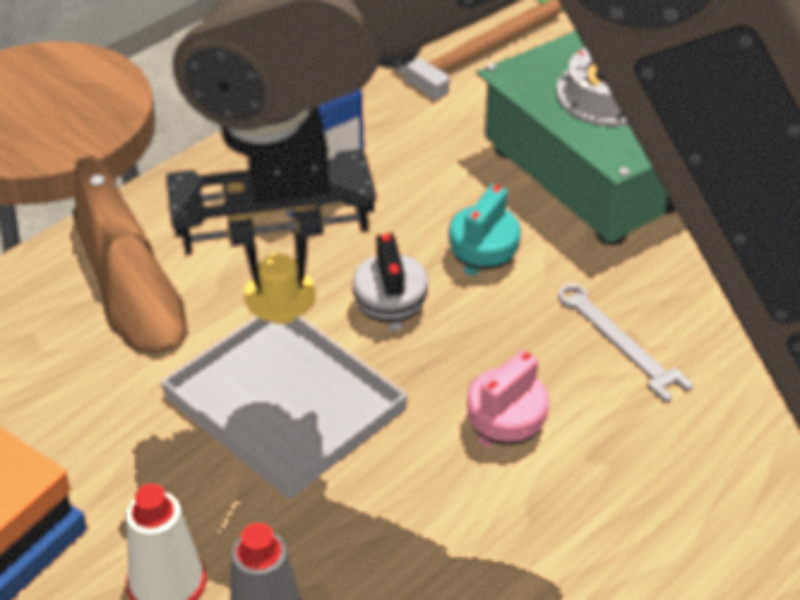

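The plug is held above the tray, and the cap stands clear beside it. Lowering now.

```bash
python3 -m crank '[[1,0,0,0.4,0],[1,0,0,0.8,0],[1,0,0,1,0],[1,0,0,1,0],[1,0,0,1,0]]'
```

```text
clock: 7.6
ee_pos: [0.5572, 0.3441, 0.072]
tool_rot: [0.001, 0.299, 0.954, 0.001]
force: [-0.6, -0.2, 0.4]
finger_gap: 0.0352
finger_force: 25.0
```

```bash
python3 -m crank '[[1,0,0,0.15,0],[1,0,0,0.23,0],[1,0,0,0.245,0],[1,0,0,0.245,0],[0,0,0,0.245,0],[0,0,0,0.245,0],[-1,0,0,0.245,0],[-1,0,0,0.245,0],[-1,0,0,0.245,0],[-1,0,0,0.245,0]]'
python3 -m crank '[[-1,0,0,-0.2,0],[-1,0,0,-0.6,0],[-1,0,0,-1,0],[-1,-0.3,-0.35,-1,0],[-1,-0.6,-0.7,-1,0],[-1,-0.6,-0.7,-1,0]]'
python3 -m crank '[[-1,-0.3,-0.3,0,0],[-1,-0.51,-0.57,0,0],[-1,-0.51,-0.57,0,0],[-1,-0.51,-0.57,0,0]]'
python3 - <<'E'
from h import *
c=snap('wrist','w2');snap('top','t2')
print(sense()['ee_pos'],sense()['tool_rot'])
E
```

```text
clock: 8.6
ee_pos: [0.5556, 0.3443, 0.0451]
tool_rot: [0.0, 0.299, 0.954, -0.0]
force: [0.3, 0.7, 0.1]
finger_gap: 0.0743
finger_force: 0.0
clock: 9.2
ee_pos: [0.5653, 0.2486, 0.1455]
tool_rot: [0.0, 0.301, 0.954, -0.0]
force: [-0.4, 0.7, -1.0]
finger_gap: 0.0951
finger_force: 0.0
clock: 9.6
ee_pos: [0.5745, 0.1765, 0.1452]
tool_rot: [0.0, 0.3, 0.954, 0.0]
force: [-0.1, 1.2, -0.0]
finger_gap: 0.0948
finger_force: 0.0
[0.57423541 0.17756866 0.14506276] [-3.65174130e-06  2.98651402e-01  9.54362268e-01  3.97333945e-05]
```

View pics/w2.png

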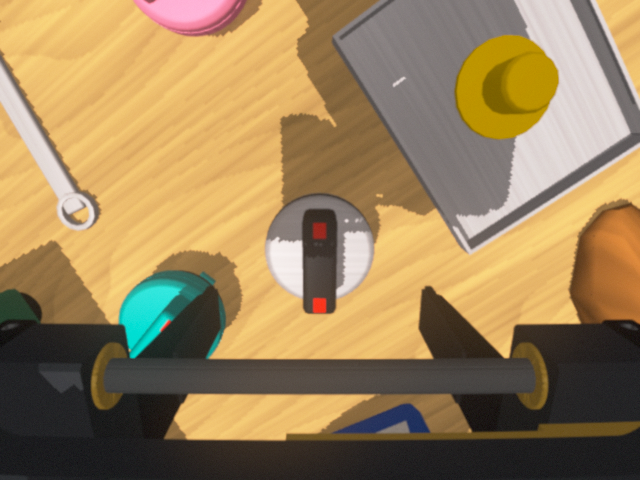

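View pics/t2.png

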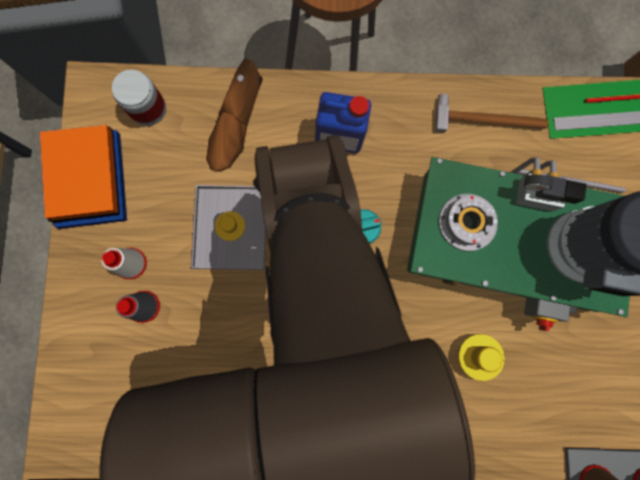

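The plug stands in the tray at (229,226) in the top view, and the neck is now open. The wrist view puts the cap bar vertical, with marks at (320,230) and (319,305). Next I'll check the finger clearance to the turquoise cap.

Run:
```python
from h import *
c=load('w2')
p,q=at_z(c,320,230,.08),at_z(c,319.3,305,.08);d=p-q
m=(p+q)/2;print(m,np.linalg.norm(d),np.degrees(np.arctan2(d[1],d[0])))
s=sense()['ee_pos'];a=np.radians(145.3);X=np.array([np.cos(a),np.sin(a)]);Y=np.array([np.sin(a),-np.cos(a)])
e=m[:2]-s[:2];print(e@X,e@Y)
t=load('top0');g=at_z(t,364,226,.07)[:2]
print('turq',g,(g-m[:2])@X,(g-m[:2])@Y)
t=load('t2');cv2.imwrite('pics/crop2.png',cv2.resize(t['frame'][185:255,435:505],(560,560),interpolation=3))
f=t['frame'].astype(int)[185:255,435:505];mm=(f[...,2]>f[...,1]+50)&(f[...,0]>f[...,1]-25)
n,l,st,ce=cv2.connectedComponentsWithStats(mm.astype('uint8'));print([(r[4],x+[435,185]) for r,x in zip(st,ce)][1:])
```

```text
[0.57804085 0.17482146 0.08      ] 0.05054794649250529 144.72768823736885
-0.004692542249874582 -9.223397850987493e-05
turq [0.55615513 0.047276  ] -0.054615803006967396 -0.11731983760512708
[(np.int32(9), array([471.66666667, 197.11111111])), (np.int32(10), array([474. , 240.8]))]
```

View pics/crop2.png

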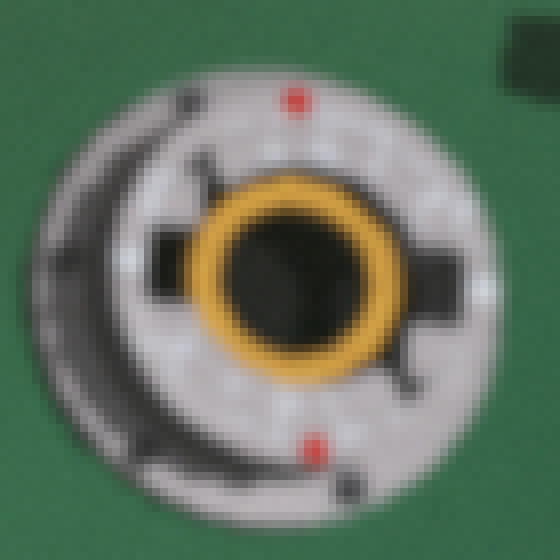

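The neck slots sit left and right in the crop (white dots at about (130,260) and (485,290)), with red dots top and bottom. This agrees with the earlier estimate, so I'll grasp the cap.

```bash
python3 -m crank '[[-1,-0.045,0,0.3,0.003],[-1,-0.045,0,0.6,0.003],[-1,-0.045,0,0.85,0.003],[-1,-0.045,0,0.94,0.003],[-1,-0.045,0,0.94,0.003],[1,-0.045,0,0.94,0.003],[1,-0.045,0,0.94,0.003],[1,-0.045,0,0.94,0.003],[1,-0.045,0,0.94,0.003],[1,-0.045,0,0.94,0.003],[1,-0.045,0,0.94,0.003],[1,-0.045,0,0.94,0.003],[1,-0.045,0,0.94,0.003],[1,-0.045,0,0.94,0.003],[1,-0.045,0,0.94,0.003]]' 40
python3 -m crank '[[1,0,0,0,0],[1,0,0,-0.1,0],[1,0,0,-0.4,0],[1,0,0,-0.8,0],[1,0,0,-1,0],[1,0,0,-1,0]]'
```

```text
clock: 11.2
ee_pos: [0.578, 0.1741, 0.0511]
tool_rot: [-0.0, 0.303, 0.953, -0.0]
force: [0.8, 0.3, -0.7]
finger_gap: 0.0216
finger_force: 40.0
clock: 11.8
ee_pos: [0.579, 0.1743, 0.1544]
tool_rot: [0.002, 0.303, 0.953, 0.001]
force: [0.6, 0.4, -2.3]
finger_gap: 0.0219
finger_force: 40.0
```

```bash
python3 -m crank '[[1,0,0,-0.4,0.323],[1,0,0,-0.8,0.323],[1,0,0,-1,0.323],[1,0,0,-1,0.323],[1,0,0,-1,0.323],[1,0,0,-1,0.323],[1,0,0,-1,0.323],[1,0,0,-1,0.323]]'
python3 -m crank '[[1,-0.4,0.005,-0.3,0],[1,-0.847,0.01,-0.4,0],[1,-0.847,0.01,-0.4,0]]' >/dev/null
python3 -m crank '[[1,-0.4,0.005,0,0],[1,-0.847,0.01,0,0],[1,-0.847,0.01,0,0]]' >/dev/null
python3 -m crank '[[1,-0.4,0.005,0,0],[1,-0.847,0.01,0,0],[1,-0.847,0.01,0,0]]' >/dev/null
python3 -m crank '[[1,-0.4,0.005,0,0],[1,-0.847,0.01,0,0],[1,-0.847,0.01,0,0],[1,-0.847,0.01,0,0]]'
python3 - <<'E'
from h import *
c=snap('wrist','w3');print(sense()['ee_pos'],sense()['tool_rot'])
E
```

```text
clock: 12.6
ee_pos: [0.5775, 0.174, 0.2497]
tool_rot: [-0.001, 0.729, 0.685, -0.001]
force: [-0.9, -0.6, -3.3]
finger_gap: 0.0217
finger_force: 40.0
clock: 13.9
ee_pos: [0.5614, -0.1642, 0.2902]
tool_rot: [-0.001, 0.728, 0.686, -0.0]
force: [-0.6, 0.2, -3.1]
finger_gap: 0.0215
finger_force: 40.0
[ 0.56146527 -0.16344398  0.29039278] [-6.81418155e-04  7.27716095e-01  6.85878131e-01 -9.64430716e-05]
```

View pics/w3.png

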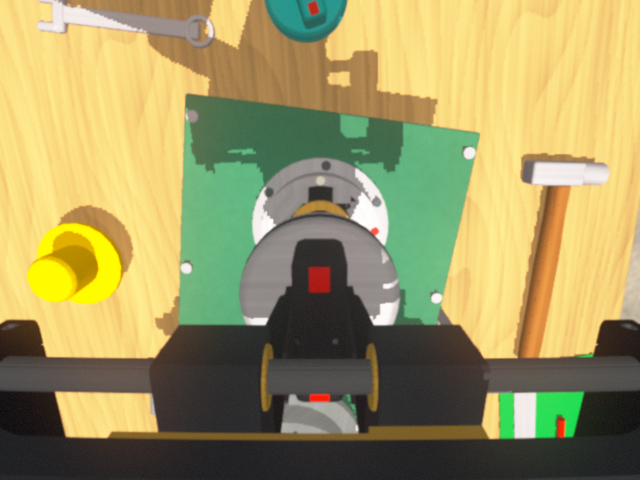

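The near slot is at about (319,190) with its white dot at (320,181), in line with the bar. The bar marks are at (319,279) and (319,397). I'll measure the offset between cap and neck in this same image.

Run:
```python
from h import *
c=load('w3')
f=c['frame'].astype(int);mm=(f[...,2]>130)&(f[...,1]<80)&(f[...,0]<80);mm[:, :250]=0
n,l,st,ce=cv2.connectedComponentsWithStats(mm.astype('uint8'));print([(r[4],x.round(1)) for r,x in zip(st,ce) if r[4]>8][1:])
zt=.2903-.011+.04
m1=at_z(c,319,279.5,zt);m2=at_z(c,319,397.5,zt);print('cap',(m1+m2)/2,m1-m2)
w=at_z(c,320,181,.15);r=at_z(c,375,231,.15);print('white',w,'red',r)
a=np.radians(86.6);U=np.array([np.cos(a),np.sin(a)])
b=np.radians(1.6);V=np.array([np.cos(b),np.sin(b)])
print(w[:2]-.045*U, r[:2]+.045*V, r[:2]-.045*V, np.linalg.norm(w-r))
```

```text
[(np.int32(96), array([313. ,   7.8])), (np.int32(521), array([319., 279.])), (np.int32(146), array([319.1, 397. ])), (np.int32(132), array([560. , 427.5]))]
cap [ 0.56195846 -0.16566776  0.3193    ] [0.00316476 0.05384179 0.        ]
white [ 0.56499008 -0.12143188  0.15      ] red [ 0.60739661 -0.164464    0.15      ]
[ 0.56232129 -0.16635268] [ 0.65237907 -0.16320752] [ 0.56241416 -0.16572047] 0.060415863054828045
```

```bash
python3 -m crank '[[1,-0.013,0.004,0.3,0],[1,-0.013,0.004,0.6,0],[1,-0.013,0.004,0.75,0],[1,-0.013,0.004,0.83,0],[1,-0.013,0.004,0.88,0],[1,-0.013,0.004,0.92,0],[1,-0.013,0.004,0.94,0],[1,-0.013,0.004,0.94,0],[1,-0.013,0.004,0.94,0]]'
python3 -c "from rig import *;s=sense();print(s['force'],s['ft_torque'],s['ee_pos'])"
```

```text
clock: 14.85
ee_pos: [0.562, -0.1657, 0.1976]
tool_rot: [0.0, 0.728, 0.685, 0.0]
force: [-0.1, 0.2, -2.9]
finger_gap: 0.0219
finger_force: 40.0
[-0.10109932  0.15603673 -2.87454498] [-0.01461711 -0.13797433 -0.03067384] [ 0.56195094 -0.16571689  0.19759053]
```

```bash
python3 -m crank '[[1,0,0,0.03,0],[1,0,0,0.06,0],[1,0,0,0.06,0],[1,0,0,0.06,0]]'
python3 -m crank '[[1,0,0,0.02,0],[1,0,0,0.05,0],[1,0,0,0.05,0],[1,0,0,0.05,0]]'
```

```text
clock: 15.25
ee_pos: [0.562, -0.1657, 0.1915]
tool_rot: [0.0, 0.728, 0.685, 0.0]
force: [0.0, -0.4, 2.9]
finger_gap: 0.0218
finger_force: 40.0
clock: 15.65
ee_pos: [0.562, -0.1658, 0.1863]
tool_rot: [0.0, 0.728, 0.685, 0.0]
force: [-0.5, 0.2, 6.1]
finger_gap: 0.0222
finger_force: 40.0
```

The spring force matches, so the lugs are in the slots. Pushing down further.

```bash
python3 -m crank '[[1,0,0,0.03,0],[1,0,0,0.055,0],[1,0,0,0.055,0],[1,0,0,0.055,0]]'
```

```text
clock: 16.05
ee_pos: [0.562, -0.1658, 0.1811]
tool_rot: [0.0, 0.728, 0.685, 0.0]
force: [-1.2, 0.2, 8.5]
finger_gap: 0.0217
finger_force: 40.0
```

```bash
python3 -m crank '[[1,0,0,0,0.03],[1,0,0,0,0.06],[1,0,0,0,0.09],[1,0,0,0,0.12],[1,0,0,0,0.15],[1,0,0,0,0.18],[1,0,0,0,0.18]]'
python3 -c "from rig import *;s=sense();print(s['force'],s['ft_torque'],s['ee_pos'])"
```

```text
clock: 16.75
ee_pos: [0.5623, -0.1657, 0.1812]
tool_rot: [0.001, 0.891, 0.454, 0.001]
force: [-0.5, -0.3, 8.5]
finger_gap: 0.0218
finger_force: 40.0
[-0.49684272 -0.3480749   8.50908792] [-0.0263009   0.04451606 -0.15012721] [ 0.56225032 -0.16574181  0.1812128 ]
```

Free turn of about 33° with no side load. Continuing to the stop, 85° in all.

```bash
python3 -m crank '[[1,0,0,0,0.03],[1,0,0,0,0.06],[1,0,0,0,0.09],[1,0,0,0,0.12],[1,0,0,0,0.15],[1,0,0,0,0.18],[1,0,0,0,0.21],[1,0,0,0,0.24],[1,0,0,0,0.265],[1,0,0,0,0.28],[1,0,0,0,0.292],[1,0,0,0,0.292]]'
python3 -c "from rig import *;s=sense();print(s['force'],s['ft_torque'],s['ee_pos'])"
```

```text
clock: 17.95
ee_pos: [0.5623, -0.1658, 0.1812]
tool_rot: [0.0, 1.0, 0.013, 0.001]
force: [0.3, -1.0, 7.4]
finger_gap: 0.0218
finger_force: 40.0
[ 0.27515641 -0.96283224  7.41087304] [0.16028033 0.0602234  0.00727345] [ 0.56229433 -0.16576069  0.18123767]
```

```bash
python3 -m crank '[[1,0,0,-0.02,0],[1,0,0,-0.04,0],[1,0,0,-0.06,0],[1,0,0,-0.075,0],[1,0,0,-0.075,0],[1,0,0,-0.075,0]]'
python3 -c "from rig import *;s=sense();print(s['force'],s['ft_torque'],s['ee_pos'])"
```

```text
clock: 18.55
ee_pos: [0.5622, -0.1658, 0.1883]
tool_rot: [0.0, 1.0, 0.014, 0.001]
force: [2.5, -0.0, 4.4]
finger_gap: 0.0216
finger_force: 40.0
[ 2.50848911 -0.01938531  4.35824741] [-0.06788992 -0.47055463 -0.03987075] [ 0.56223384 -0.16576438  0.18832185]
```

```bash
python3 -m crank '[[1,0,0,-0.01,0],[1,0,0,-0.02,0],[1,0,0,-0.02,0]]'
python3 -c "from rig import *;s=sense();print(s['force'],s['ft_torque'],s['ee_pos'])"
```

```text
clock: 18.85
ee_pos: [0.5622, -0.1658, 0.1891]
tool_rot: [0.0, 1.0, 0.014, 0.0]
force: [6.4, -1.3, -6.2]
finger_gap: 0.022
finger_force: 40.0
[ 6.42192428 -1.28356481 -6.23296785] [-0.37539449 -1.30816464 -0.02998953] [ 0.56222008 -0.16577605  0.18909601]
```

The cap is held by the rim at 28 mm, so it is locked. I'll relax the pull, open the fingers, lift off and look.

```bash
python3 -m crank '[[1,0,0,0.01,0],[1,0,0,0.01,0],[0.2,0,0,0.01,0],[0.2,0,0,0.01,0],[-0.5,0,0,0.01,0],[-1,0,0,0.01,0],[-1,0,0,0.01,0],[-1,0,0,0.01,0],[-1,0,0,-0.2,0],[-1,0,0,-0.6,0],[-1,0,0,-1,0],[-1,0,0,-1,0]]'
python3 - <<'E'
from h import *
c=snap('wrist','w4');t=snap('side','s4')
pts=np.array([at_d(c,u,v) for u in range(150,500,2) for v in range(100,330,2)])
k=(np.hypot(pts[:,0]-.562,pts[:,1]+.165)<.03)&(pts[:,2]<.25);z=pts[k,2];print(np.percentile(z,[5,50,90,97]))
A=cv2.resize(c['frame'][100:420,120:520],(500,400));B=cv2.resize(t['frame'][140:380,200:500][:,:],(500,400));cv2.imwrite('pics/fin.png',np.hstack([A[:,:400],B[:,:400]]))
E
```

```text
clock: 20.05
ee_pos: [0.5632, -0.1662, 0.2954]
tool_rot: [0.002, 1.0, 0.014, 0.004]
force: [0.7, -0.7, -0.3]
finger_gap: 0.0932
finger_force: 0.0
[0.18488209 0.2166479  0.21944105 0.21979253]
```

View pics/fin.png

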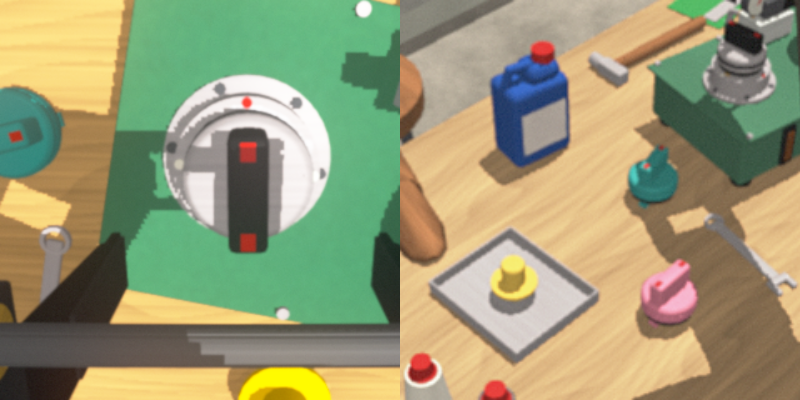

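The bar lines up with the red dot at (247,102). Its top is at about 0.218 m, which is the locked height. The plug stands in the tray and the other items are where they were. Handing in.

```bash
python3 -c "from rig import *;print(close_job())"
```

```text
the job is handed in; nothing more can be done
None
```

The job is handed in at about 20 s on the robot's clock (limit 61 s): the plug stands in the tray and the breather cap is locked in the neck at the right height. I turned the cap until it lined up with the pockets and did not press it on to the hard stop; a light upward pull confirmed the lock.

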